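Clamp a stone slide in the bonding press to the set force

TASK

Load the carrier that holds the stone into the bonding press: slide it gently along the guides, under the pressure foot, fully home against the end stop. Then tighten the knob just until the sprung tab snaps out of the side of the arm, stop there and let go, leaving the slide clamped. Do not press harder on the stone than that, or the glass may crack, and do not disturb the other things on the bench.

Things in the scene. Friction and masses are not known exactly. Their poses are not given: they have to be found in the camera images.
- press: White C-shaped screw press fixed on the bench, 150 mm long, 90 wide, arm top 112 high, arm underside 74 high (all sizes in mm). Origin on the bench under the vertical screw axis; +x points from its open front (facing the robot) to the column at its back, +y to its left. Nothing of it lies in front of x -55 mm; only collar, screw and knob rise above the arm. Arm head: 26 mm radius about the axis.
- bed_mouth (a point): Middle of the front edge of the press's flat steel bed, 25 mm above the bench, 52 mm in front of the screw axis; axes as the press's. Two guide rails 8 mm high stand on the bed: 57 mm apart here, narrowing to 43 mm at 32 mm behind this edge, then straight on to the stop.
- stop_face (a point): Middle of the lower edge of the end stop's face, on the bed, 30 mm behind the screw axis. The carrier's nose must touch it. The stop is 40 mm wide, 14 mm high.
- carrier: The carrier with the stone: aluminium, 210 g. Plate 40 mm wide, 8 thick, x -56 to its nose at x +30; behind it a neck 14 wide, 12 high, then the grip block. On the plate a glass slide and a brown cut stone 36 x 23 mm, its top 20 to 24 mm above the underside (varies). Origin at the underside, below the stone's middle; +x to the nose. Home: origin on the screw axis, 25 mm above the bench, axes as the press's.
- carrier_grip (a point): Point in the upright grip block at the carrier's tail: 102 mm behind the carrier's origin, 24 mm above its underside, on the middle line; axes as the carrier's. The block is 14 mm wide (y), 36 long (x) and reaches from the underside up to 34 mm; nothing wider is near it.
- spare_carrier: The same carrier but empty (no glass, no stone), lying beside; leave it alone. Origin and axes as the carrier's.
- knob_grip (a point): Middle of the round black ribbed knob, on its vertical axis: 40 mm across, 26 high, 15 or more of bare screw under it. Clockwise from above tightens: knob, screw and foot sink together 2.4 mm per rad until the foot (26 mm across, 3 to 8 mm above the stone at the start, once loaded) meets the stone; then the knob sinks no more. Friction 0.11 N m, 0.16 at the set force; it stays where left.
- nut: Sprung nut with a steel collar (34 mm across) round the screw on top of the arm; it carries screw, knob and foot. Once the foot has met the stone, turning on lifts it 2.4 mm per rad against its spring: 6.5 N on the stone at first, then 4.5 N more per mm. Pulling the knob or foot up also lifts it (the tab then tells a lie); pushing the knob down presses straight on the stone. Origin: the press's, when down.
- tab (a joint): Brass indicator tab, 14 mm wide, 8 high. 0 m: flush with the arm's side; 0.012 m: snapped out. It snaps out once the nut is lifted 3 mm, which is about 20 N on the stone and some 1.3 rad after the foot touches, and stays out from then on. It must end below 24 N, some 0.35 rad further; over 40 N at any moment cracks the glass.
- tab_face (a point): Middle of the tab's outer face. The tab sits in the left side (+y) of the press's arm, 36 mm behind the screw axis, 95 mm above the bench, and moves along the press's +y.
- oil_bottle: Bystander: small amber bottle, 34 mm across, 75 high. Origin under its middle.
- grit_jar: Bystander: jar, 58 mm across, 66 high. Origin under its middle.
- resin_mount: Bystander: black resin disc, 30 mm across, 18 high. Origin under its middle.
- lens_brush: Bystander: flat brush lying down, 150 mm long.
- stone_tray: Bystander: white tray 140 x 100 x 30 mm with two cut stones in it. Origin under its middle.
- petri_dish: Bystander: low round dish, 84 mm across, 16 high. Origin under its middle.
Not all that is in view belongs to the job. Leave any green or red look-alike of the press alone.

How it is judged:
By the outcome, as a careful person would: the job done as asked, in the order asked, and still so for the second after the job is handed in, with the robot touching nothing.
It also fails if it takes over 72 s, if anything falls off the work surface, if the arm or the gripper's body presses on something with over 40 N, if the wrist force passes 120 N, or if a joint passes its speed limit or range.

ROBOT

A 7-joint arm with a two-finger parallel gripper is mounted at the origin on the work surface. World frame = base frame: x ahead of the robot, y to its left, z up, the work surface at z = 0. Lengths are in m, angles in rad, forces in N, time in s.
With the tool pointing down it reaches from about 0.425 to 0.925 m from the base axis. Payload 6.8 kg.
Tool frame: the origin (TCP) lies on the front face of the gripper's body, between the roots of the fingers; the fingertips stand 73 mm ahead of it and the grasp point (between the pads) lies 54 mm ahead of it (env.nose_length is the distance from the TCP to the fingertips, in m); z points along the fingers, y is the line along which they close (so a half turn about z gives the same grasp; the last joint's range is limited). The gripper opens to 85 mm and grips with 20 to 120 N. Pads are 22 mm wide; open, the fingers measure 114 mm over their backs; the gripper's body (76 mm by 85 mm) begins 54 mm behind the grasp point. The pads swing forward as they close: fully open they stand 13 mm farther back than shut.
Start: joints at [-1.359, 0.477, 0.022, 1.555, -0.011, 1.109, -0.083], TCP at [0.212, 0.641, 0.304] pointing down, gripper open.
Joint ranges: [-2.96, 2.96], [-0.34, 2.1], [-1.41, 1.46], [0.24, 2.44], [-1.37, 4.51], [0.17, 1.92], [-2.96, 2.96]. Speed limits (rad/s): [2.39, 2.39, 3.14, 3.14, 3.14, 3.14, 3.14].

INTERFACE

Orientations are given as a unit quaternion [w, x, y, z].
In Python, from cell import env, kin, camera, calibration, job gives the robot as it stands. The module is installed in compiled form; this text tells all that it offers. Calls block until the motion is done:
- env.reach(position, orientation): joint-space move of the TCP to a pose.
- env.movel(position, velocity=0.15, rot=None, stop_force=None): straight line of the TCP; rot=None keeps the orientation; velocity is the mean speed in m/s. With stop_force (N) it stops when the force on the tool has changed by that much, and returns True; else False.
- env.goto_joints(angles): joint-space move.
- env.grip(opening, f_grip=None): finger opening in m; f_grip is the grip in N (None keeps the last); returns when the fingers have stopped.
- env.dwell(seconds).
- kin.inverse_kinematics(position, orientation): joint angles nearest the present ones, or None.
- env.get_state(): the state.
- camera(name): name is "scene" or "top" or "wrist"; returns (picture, depth): 420x560x3 uint8, blue, green, red; 420x560 float32, m along the optical axis (not along the pixel's ray), 0 where there is no reading.
- calibration(name): a dict with "fx", "fy", "cx", "cy" (pixels), "k1" (the pictures are not rectified: a ray, as slopes to the right and down, at radius r is drawn at 1 + k1 r^2 times it, then the intrinsics apply), "rvec" (rotation vector, rad) and "tvec" (3), from world to camera coordinates, as OpenCV has them. Camera axes: x right, y down, z forward; pixel columns grow to the right and rows downward; lengths in m; the calibration is good to about 2 mm. A picture is of the moment at which its call begins: read the wrist's pose just before it. calibration takes no time and is no camera call; for the wrist camera it gives the pose at the moment of the call.
A pose or a line that the arm cannot do raises env.PlanningError and nothing moves.
- job.job_done(): hands the job in; it is judged then, once.
The state is a dict: "time": time; "qpos": joint angles; "joint_velocities": joint speeds; "joint_torque": joint torques, N m; "tcp_pos": TCP position; "orientation": TCP orientation; "force": force on the tool from outside, world axes, zero at the start; "torque": the same for the moment, N m; "opening": finger opening in m; "gripper_force": force on a finger pad.
Only numpy, scipy, OpenCV 4.12 (cv2) and the standard library are available. Lean on these libraries where they do the work, as an engineer would, in place of code of your own. Each camera call takes 0.05 s, during which the arm holds its last target. There are 200 camera calls.

## Working session

There is one attempt and no reset: what is moved stays moved. The work goes in short steps, each a Python script; the robot and the scene stay as the last script left them, time stands still between calls to the robot, and variables do not carry over. Pictures are saved under pics/ and viewed, at most 10 in all, crops included, and the job is handed in when it is done.

```bash
mkdir -p pics; cat > h.py <<'E'
import numpy as np, cv2
from scipy.spatial.transform import Rotation as R
from cell import env,kin,camera,calibration,job
def world(c,d,uv,dep=None,z=None):
    out=[]
    Rm=cv2.Rodrigues(np.array(c["rvec"],float))[0]; t=np.array(c["tvec"],float).ravel()
    for i,(u,v) in enumerate(uv):
        xd=np.array([(u-c["cx"])/c["fx"],(v-c["cy"])/c["fy"]]); x=xd.copy()
        for _ in range(20): x=xd/(1+c["k1"]*(x@x))
        ray=np.array([x[0],x[1],1.])
        if z is None: 
            dd=d[int(round(v)),int(round(u))]; out.append(Rm.T@(ray*dd-t))
        else:
            o=-Rm.T@t; w=Rm.T@ray; out.append(o+w*(z-o[2])/w[2])
    return np.array(out)
def snap(name,fn):
    c=calibration(name); p,d=camera(name); cv2.imwrite(f"pics/{fn}.png",p); np.savez(f"pics/{fn}.npz",d=d,p=p,**{k:np.array(v) for k,v in c.items()}); return c,p,d
def load(fn):
    f=np.load(f"pics/{fn}.npz"); return {k:f[k] for k in("fx","fy","cx","cy","k1","rvec","tvec")},f["p"],f["d"]
def quat(yaw): # tool down, tool y axis at direction yaw+90deg: tool x=(cos,sin), z down
    m=np.array([[np.cos(yaw),np.sin(yaw),0],[np.sin(yaw),-np.cos(yaw),0],[0,0,-1]]).T
    m=np.column_stack([[np.cos(yaw),np.sin(yaw),0],[np.sin(yaw),-np.cos(yaw),0],[0,0,-1]])
    return R.from_matrix(m).as_quat()[[3,0,1,2]]
E
python3 - <<'E'
from h import *
a=snap("scene","s0")[1];b=snap("top","t0")[1]
print(calibration("top"),calibration("scene"),env.get_state())
E
```

```text
{'fx': 433.7924977251919, 'fy': 433.7924977251919, 'cx': 278.8119230049497, 'cy': 212.21611290813917, 'k1': -0.07513547752032498, 'rvec': array([ 2.18537395, -2.1542204 ,  0.13446303]), 'tvec': array([0.00520756, 0.51026472, 1.31464014])} {'fx': 412.0501473682391, 'fy': 412.0501473682391, 'cx': 276.87393739839797, 'cy': 204.2648633349221, 'k1': -0.05501393543794119, 'rvec': array([ 1.60868013,  1.76874233, -0.84538808]), 'tvec': array([ 0.03511322, -0.22766291,  1.51288745])} {'time': 0.1, 'qpos': array([-1.35907984,  0.47771517,  0.02227573,  1.55636539, -0.0115321 ,
        1.10930231, -0.08308499]), 'joint_velocities': array([ 3.10038121e-04, -1.95236417e-03, -5.14730805e-06, -8.29023425e-04,
        9.15988420e-05, -1.11784485e-03,  1.20109777e-03]), 'joint_torque': array([ 4.28233398e-03, -5.97763145e+01,  1.61338817e+00, -2.81953901e+01,
        1.27919280e-02,  5.05331976e-03,  5.94342350e-05]), 'tcp_pos': array([0.21203996, 0.64038335, 0.30301764]), 'orientation': array([-1.01898993e-04,  1.59188054e-01,  9.87247928e-01, -8.25985539e-04]), 'force': array([ 0.53379063,  0.6878535 , -0.420417  ]), 'torque': array([ 0.01725459,  0.00186504, -0.0211177 ]), 'gripper_force': 0.0, 'opening': 0.08528979184606175}
```

View pics/s0.png

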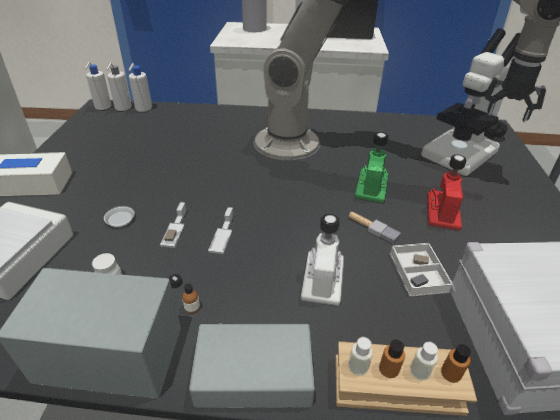

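View pics/t0.png

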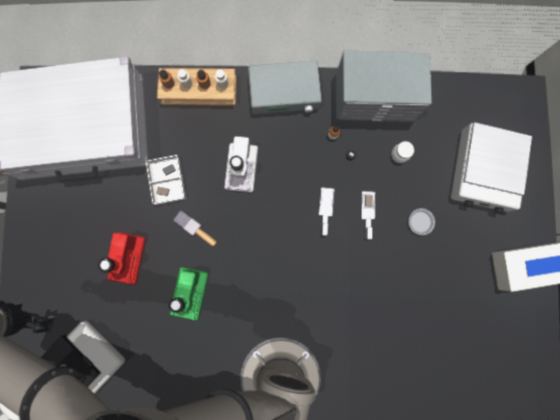

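```bash
python3 - <<'E'
from h import *
c,p,d=load("t0")
cv2.imwrite("pics/c0.png",cv2.resize(p[125:245,220:380],None,fx=5,fy=5,interpolation=cv2.INTER_CUBIC))
print(world(c,d,[(369,197),(368,235),(365,193)],z=0.03).round(3), world(c,d,[(237,163)],z=0.16).round(3))
E
```

```text
[[ 0.562 -0.269  0.03 ]
 [ 0.443 -0.264  0.03 ]
 [ 0.574 -0.256  0.03 ]] [[0.634 0.134 0.16 ]]
```

View pics/c0.png

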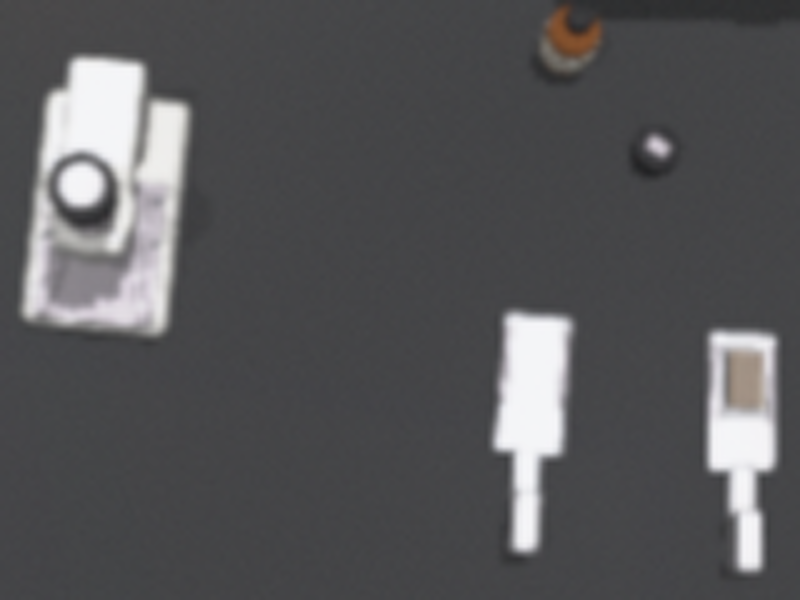

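```bash
python3 - <<'E'
from h import *
c,p,d=load("t0"); o=lambda c:(-cv2.Rodrigues(c["rvec"])[0].T@c["tvec"]).round(3)
print("top cam",o(c)); print("scene cam",o(load("s0")[0]))
f=lambda L:[(220+u/5,125+v/5) for u,v in L]
print(world(c,d,f([(710,332),(776,335),(774,470),(708,468)]),z=0.008).round(4))
print(world(c,d,f([(737,511),(763,511),(763,570),(738,571)]),z=0.034).round(4))
print(world(c,d,f([(24,318),(165,332),(190,103),(48,92)]),z=0.02).round(4))
for y in (0,np.pi):print(y,kin.inverse_kinematics([0.5,0.1,0.36],quat(y)),kin.inverse_kinematics([0.45,-0.265,0.25],quat(y)),kin.inverse_kinematics([0.635,0.13,0.25],quat(y)))
env.reach([0.5,0.12,0.36],quat(0))
c,p,d=snap("wrist","w1"); print("wrist cam",o(c),env.get_state()["time"])
E
```

```text
top cam [0.361 0.028 1.363]
scene cam [1.327 0.074 0.758]
[[ 0.583  -0.2512  0.008 ]
 [ 0.5818 -0.2935  0.008 ]
 [ 0.4954 -0.2912  0.008 ]
 [ 0.4961 -0.2492  0.008 ]]
[[ 0.4671 -0.2617  0.034 ]
 [ 0.4673 -0.2779  0.034 ]
 [ 0.4308 -0.2776  0.034 ]
 [ 0.43   -0.2621  0.034 ]]
[[0.583  0.1827 0.02  ]
 [0.5754 0.0941 0.02  ]
 [0.7228 0.0814 0.02  ]
 [0.7286 0.1717 0.02  ]]
0 [-0.99912337  0.17120116  0.78114292  1.91350086 -0.13435543  1.10954773
 -1.73605221] [-0.40132722  0.48089149  1.07397604  2.02004722 -0.52450574  0.94760015
 -0.62454301] [-0.79539439  0.57821439  0.71883515  1.71085728 -0.43632038  1.01903815
 -1.49408611]
3.141592653589793 [-0.67624598  0.14768842  0.40222539  1.8969721  -0.06437695  1.10939493
  1.32154037] [-0.45053042  0.54166589  1.17123221  2.02194884 -0.60716595  0.98353238
  2.60061541] [-0.49195931  0.49355388  0.26801279  1.68978077 -0.15178484  0.97863929
  1.40129522]
wrist cam [0.575 0.122 0.431] 2.2917
```

View pics/w1.png

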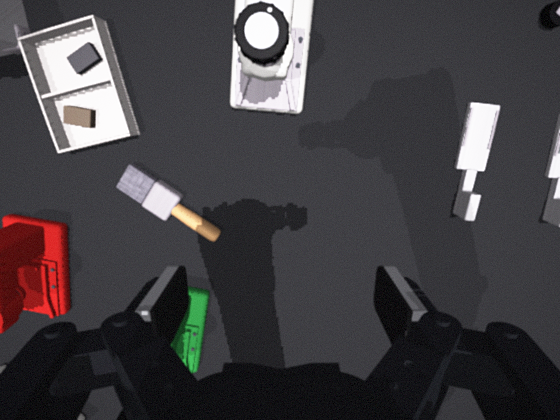

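```bash
python3 - <<'E'
from h import *
env.reach([0.53,0.135,0.28],quat(0)); a=snap("wrist","w2")[1]
env.reach([0.44,-0.27,0.22],quat(0)); b=snap("wrist","w3")[1]
print(env.get_state()["time"])
cv2.imwrite("pics/w2c.png",cv2.resize(a[:300,140:540],None,fx=2,fy=2,interpolation=cv2.INTER_CUBIC))
E
```

```text
4.3833
```

View pics/w2c.png

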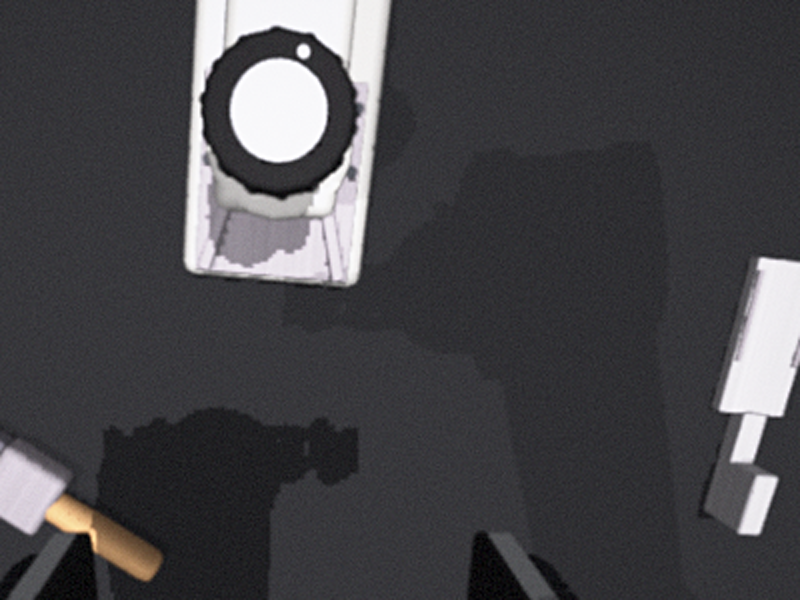

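View pics/w3.png

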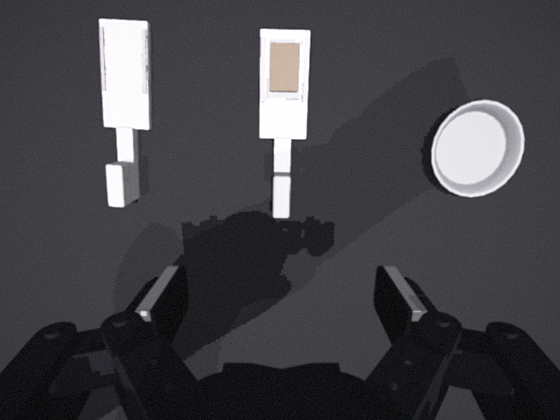

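```bash
python3 - <<'E'
from h import *
c,p,d=load("w2"); f=lambda L:[(140+u/2,v/2) for u,v in L]
P=world(c,d,f([(187,272),(357,285),(195,10),(389,10)]),z=0.025); print(P.round(4)); 
print("yaw front",np.degrees(np.arctan2(P[1,0]-P[0,0],-(P[1,1]-P[0,1]))))
K=world(c,d,f([(279,110),(250,110),(304,120),(330,250),(270,270)])); print("depth pts",K.round(4))
print(world(c,d,f([(202,108),(357,108),(279,27),(279,197)]),z=K[0,2]).round(4))
c,p,d=load("w3")
A=world(c,d,[(261,30),(310,31),(306,138),(260,137)],z=.008);B=world(c,d,[(274,175),(290,175),(289,217),(274,217)],z=.034)
print(A.round(4),B.round(4),world(c,d,[(284,66),(282,195),(270,120)]).round(4))
n=(A[0]+A[1])/2-(A[2]+A[3])/2; print("carrier yaw",np.degrees(np.arctan2(n[1],n[0])))
n=(A[0]+A[1])/2-(B[2]+B[3])/2; print("carrier yaw long",np.degrees(np.arctan2(n[1],n[0])), B.mean(0))
E
```

```text
[[0.5827 0.1814 0.025 ]
 [0.5763 0.0968 0.025 ]
 [0.7    0.1737 0.025 ]
 [0.7002 0.0858 0.025 ]]
yaw front -4.332862839756672
depth pts [[0.6329 0.1355 0.1776]
 [0.6328 0.1427 0.1781]
 [0.6305 0.1293 0.1777]
 [0.5936 0.1113 0.0334]
 [0.5836 0.1402 0.0251]]
[[0.6334 0.1546 0.1776]
 [0.6334 0.1161 0.1776]
 [0.6517 0.1355 0.1776]
 [0.6121 0.1355 0.1776]]
[[ 0.581  -0.2526  0.008 ]
 [ 0.5803 -0.2919  0.008 ]
 [ 0.4956 -0.2904  0.008 ]
 [ 0.4964 -0.2507  0.008 ]] [[ 0.468  -0.2632  0.034 ]
 [ 0.468  -0.2762  0.034 ]
 [ 0.4322 -0.2757  0.034 ]
 [ 0.4322 -0.2631  0.034 ]] [[ 0.5521 -0.271   0.0207]
 [ 0.4517 -0.2697  0.0357]
 [ 0.5107 -0.2595  0.0094]]
carrier yaw -1.1390911941714235
carrier yaw long -1.109736662644377 [ 0.45011346 -0.26952088  0.034     ]
```

```bash
cat >> h.py <<'E'
PY=np.radians(-4.4); AX=np.array([0.6327,0.1353]); U=np.array([np.cos(PY),np.sin(PY)]); V=np.array([-U[1],U[0]])
def pp(s,l,z): return np.append(AX+s*U+l*V,z)
def st(tag=""):
    s=env.get_state(); dx=s["tcp_pos"][:2]-AX
    print(tag,"t%.1f"%s["time"],"s,l %.4f %.4f z %.4f"%(dx@U,dx@V,s["tcp_pos"][2]),"F",s["force"].round(1),"T",s["torque"].round(2),"op %.4f"%s["opening"],"gf %.0f"%s["gripper_force"],"q7 %.2f"%s["qpos"][6]); return s
E
python3 - <<'E'
from h import *
q=quat(np.radians(-1.1))
env.reach([0.450,-0.2695,0.16],q)
env.movel([0.450,-0.2695,0.078],0.1); st()
env.grip(0.008,80); st("grip")
env.movel([0.450,-0.2695,0.19],0.12); st("lift")
env.reach(pp(-0.20,0,0.18),quat(PY)); st("pre")
env.movel(pp(-0.20,0,0.112),0.1); st("pre low")
snap("wrist","w4")
E
```

```text
t5.7 s,l -0.1508 -0.4179 z 0.0785 F [-0.1  0.5  0.1] T [-0.01  0.01  0.03] op 0.0855 gf 0 q7 -0.45
grip t6.4 s,l -0.1510 -0.4176 z 0.0783 F [-0.9  0.7  5.4] T [0.18 0.22 0.02] op 0.0129 gf 78 q7 -0.45
lift t7.4 s,l -0.1515 -0.4173 z 0.1894 F [-0.4  0.4 -1.5] T [-0.01  0.13  0.01] op 0.0127 gf 78 q7 -0.60
pre t9.0 s,l -0.1995 -0.0010 z 0.1801 F [ 0.  -0.5 -1.4] T [-0.03  0.13  0.02] op 0.0127 gf 78 q7 -1.46
pre low t9.8 s,l -0.1996 -0.0002 z 0.1123 F [ 0.1 -0.4 -1.7] T [-0.02  0.08  0.07] op 0.0130 gf 78 q7 -1.34
```

View pics/w4.png

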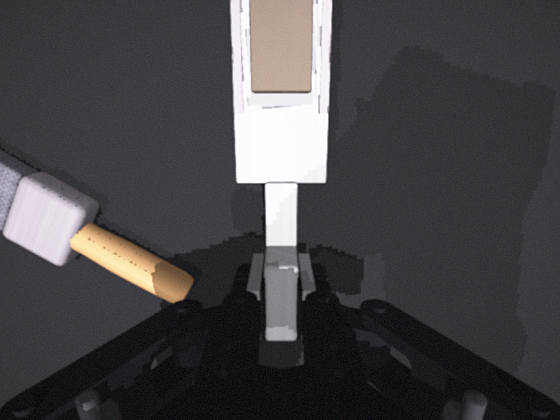

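```bash
python3 - <<'E'
from h import *
c,p,d=load("w4")
for v in (112,125,150,175): print(world(c,d,[(270,v)])[0].round(4))
print("edge strip",world(c,d,[(240,10),(240,60),(240,100),(322,10)]).round(4))
W=world(c,d,[(235,150),(328,150),(232,20),(329.5,20)],z=.035)
for w in W: e=w[:2]-AX; print((e@U).round(4),(e@V).round(4))
W=world(c,d,[(282,90),(282,40)]); print("stone",W.round(4))
E
```

```text
[0.5095 0.1494 0.044 ]
[0.5042 0.1499 0.0423]
[0.4937 0.1508 0.0425]
[0.4828 0.1517 0.0428]
edge strip [[0.549  0.1578 0.0436]
 [0.5306 0.1596 0.0443]
 [0.5153 0.1612 0.0449]
 [0.5463 0.126  0.0446]]
-0.1406 0.0211
-0.1406 -0.0215
-0.0865 0.0204
-0.0865 -0.0202
stone [[0.5171 0.1438 0.0552]
 [0.5346 0.1425 0.0546]]
```

```bash
python3 - <<'E'
from h import *
env.movel(pp(-0.20,0,0.1048),0.05); st()
print(env.movel(pp(-0.15,0,0.1048),0.05,stop_force=8)); st("in")
print(env.movel(pp(-0.125,0,0.1048),0.03,stop_force=8)); st("in2")
print(env.movel(pp(-0.125,0,0.1020),0.01,stop_force=2.0)); st("down")
E
```

```text
t10.2 s,l -0.2001 0.0000 z 0.1047 F [ 0.7 -0.6 -1.5] T [ 0.02  0.1  -0.04] op 0.0127 gf 78 q7 -1.32
False
in t11.3 s,l -0.1504 -0.0000 z 0.1047 F [-0.9  0.3 -1.1] T [ 0.05  0.17 -0.02] op 0.0127 gf 78 q7 -1.31
False
in2 t12.3 s,l -0.1252 -0.0000 z 0.1047 F [-0.1  0.1 -2.2] T [ 0.01  0.11 -0.01] op 0.0127 gf 78 q7 -1.30
True
down t12.6 s,l -0.1252 0.0001 z 0.1029 F [-0.2  0.3  5.3] T [ 0.01 -0.18  0.05] op 0.0127 gf 79 q7 -1.30
```

Bed contact at z 0.1029, as expected. I'll ease off slightly and slide home.

```bash
python3 - <<'E'
from h import *
env.movel(pp(-0.125,0,0.1031),0.01); st()
print(env.movel(pp(-0.106,0,0.1031),0.03,stop_force=10)); st("a")
print(env.movel(pp(-0.096,0,0.1031),0.01,stop_force=7)); st("stop")
env.dwell(0.2); st()
E
```

```text
t12.8 s,l -0.1250 0.0001 z 0.1032 F [-1.9  0.2  4. ] T [0.03 0.02 0.01] op 0.0126 gf 78 q7 -1.30
True
a t13.1 s,l -0.1239 -0.0000 z 0.1031 F [-2.   0.9  7.2] T [-0.04 -0.13  0.02] op 0.0128 gf 79 q7 -1.30
True
stop t13.8 s,l -0.1237 -0.0001 z 0.1032 F [-2.6  1.4  9.1] T [-0.07  0.01  0.05] op 0.0127 gf 79 q7 -1.30
 t13.9 s,l -0.1237 -0.0000 z 0.1032 F [-1.9  0.9  7.5] T [ 0.01 -0.06 -0.03] op 0.0127 gf 79 q7 -1.30
```

```bash
python3 - <<'E'
from h import *
for z in (0.1035,0.1038,0.1041):
    env.movel(pp(-0.1237,0,z),0.01); s=st("up")
    if s["force"][2]<1: break
z=s["tcp_pos"][2]
r=env.movel(pp(-0.106,0,z),0.03,stop_force=10); st("a %s"%r)
if not r:
    print(env.movel(pp(-0.096,0,z),0.01,stop_force=7)); st("stop")
E
```

```text
up t14.2 s,l -0.1236 -0.0000 z 0.1035 F [-0.7  0.5  2.8] T [-0.05 -0.24  0.03] op 0.0125 gf 78 q7 -1.30
up t14.4 s,l -0.1236 -0.0000 z 0.1038 F [-0.4 -0.3  1.9] T [ 0.01 -0.29  0.01] op 0.0126 gf 78 q7 -1.30
up t14.7 s,l -0.1235 -0.0000 z 0.1041 F [ 0.8 -0.1 -0.4] T [-0.1  -0.35 -0.05] op 0.0127 gf 78 q7 -1.30
a False t15.4 s,l -0.1054 -0.0000 z 0.1041 F [ 0.4 -0.2 -0.4] T [-0.05 -0.3   0.  ] op 0.0128 gf 78 q7 -1.30
True
stop t16.1 s,l -0.1005 0.0001 z 0.1038 F [0.3 0.1 2.4] T [ 0.03 -0.37 -0.04] op 0.0126 gf 78 q7 -1.30
```

```bash
python3 - <<'E'
from h import *
print(env.movel(pp(-0.094,0,0.1038),0.01,stop_force=8)); st("stop")
env.dwell(0.1); st()
c,p,d=snap("wrist","w5")
E
```

```text
True
stop t16.5 s,l -0.1003 0.0000 z 0.1035 F [-3.1  0.2  6.8] T [ 0.03 -0.24 -0.03] op 0.0128 gf 79 q7 -1.30
 t16.6 s,l -0.1004 0.0000 z 0.1035 F [-3.8  0.6  6.8] T [-0.01 -0.26  0.01] op 0.0129 gf 79 q7 -1.30
```

View pics/w5.png

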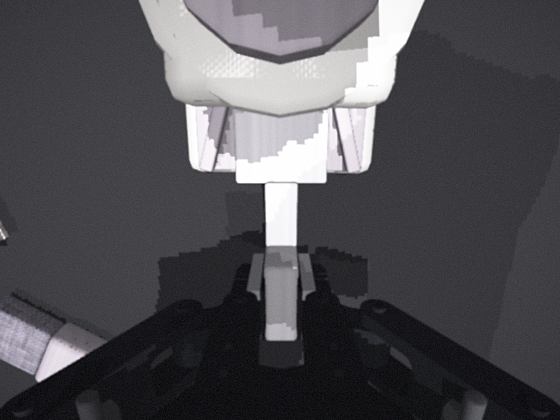

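```bash
python3 - <<'E'
from h import *
env.movel(pp(-0.1004,0,0.1041),0.01); st("up")
print(env.movel(pp(-0.094,0,0.1041),0.008,stop_force=9)); st("push"); env.dwell(.1); st()
c,p,d=load("w5")
for v,z in((183,.033),(172,.025)): 
    w=world(c,d,[(282 if z>.03 else 355,v)],z=z)[0]; e=w[:2]-AX; print(e@U,e@V)
E
```

```text
up t16.9 s,l -0.1002 0.0000 z 0.1041 F [-1.1  0.8  3.4] T [ 0.08 -0.37 -0.04] op 0.0127 gf 79 q7 -1.30
True
push t17.3 s,l -0.1000 -0.0000 z 0.1038 F [-2.9  1.1  7.5] T [-0.01 -0.23 -0.01] op 0.0128 gf 79 q7 -1.30
 t17.4 s,l -0.1000 0.0000 z 0.1039 F [-2.2  0.6  7.4] T [ 0.01 -0.33 -0.03] op 0.0125 gf 79 q7 -1.30
-0.05628523179074519 -9.157263361197999e-05
-0.05276654884000965 -0.03433210543579006
```

```bash
python3 - <<'E'
from h import *
env.grip(0.024); env.dwell(.2); st("open")
env.movel(pp(-0.1015,0,0.1035),0.02)
env.grip(0.008,30); st("regrip")
print(env.movel(pp(-0.094,0,0.1035),0.01,stop_force=8)); st("push"); env.dwell(.1); st()
E
```

```text
open t17.9 s,l -0.1002 0.0000 z 0.1035 F [ 0.1 -0.4 -0.1] T [-0.03 -0.02  0.02] op 0.0239 gf 0 q7 -1.30
regrip t18.4 s,l -0.1015 0.0000 z 0.1036 F [-1.5 -0.2  1.1] T [ 0.01  0.09 -0.02] op 0.0136 gf 33 q7 -1.30
True
push t18.7 s,l -0.1014 -0.0000 z 0.1035 F [-1.2 -0.   5.5] T [ 0.02 -0.   -0.02] op 0.0130 gf 34 q7 -1.30
 t18.8 s,l -0.1014 -0.0000 z 0.1035 F [-0.3  0.4  5.6] T [ 0.02 -0.01  0.01] op 0.0137 gf 34 q7 -1.30
```

```bash
python3 - <<'E'
from h import *
for i in range(1,8):
    env.movel(pp(-0.1015+i*.0003,0,0.1037),0.005); s=st()
    if -s["force"][:2]@U>9: break
c,p,d=snap("wrist","w6")
E
```

```text
t19.2 s,l -0.1013 0.0000 z 0.1036 F [-0.6  0.5  1.6] T [ 0.02  0.07 -0.07] op 0.0135 gf 33 q7 -1.30
 t19.4 s,l -0.1012 0.0000 z 0.1036 F [-4.2 -0.5  3.4] T [ 0.03  0.31 -0.04] op 0.0133 gf 34 q7 -1.30
 t19.7 s,l -0.1012 0.0000 z 0.1036 F [-5.2  0.2  4.3] T [ 0.06  0.67 -0.02] op 0.0133 gf 34 q7 -1.30
 t19.9 s,l -0.1012 -0.0000 z 0.1036 F [-6.6  0.7  5.5] T [0.05 0.89 0.05] op 0.0130 gf 34 q7 -1.30
 t20.2 s,l -0.1011 -0.0001 z 0.1036 F [-7.8  0.3  6.3] T [ 0.11  1.1  -0.02] op 0.0133 gf 34 q7 -1.30
 t20.4 s,l -0.1011 -0.0000 z 0.1036 F [-8.   1.9  7.9] T [ 0.09  1.24 -0.06] op 0.0136 gf 34 q7 -1.30
 t20.7 s,l -0.1010 -0.0000 z 0.1036 F [-9.   0.6  8.8] T [ 0.12  1.39 -0.01] op 0.0131 gf 34 q7 -1.30
```

```bash
cat >> h.py <<'E'
def proj(c,P):
    Rm=cv2.Rodrigues(np.array(c["rvec"],float))[0]; x=Rm@np.array(P)+np.array(c["tvec"]).ravel(); s=x[:2]/x[2]; s=s*(1+c["k1"]*(s@s))
    return np.array([c["cx"]+c["fx"]*s[0],c["cy"]+c["fy"]*s[1]])
KZ=0.219
E
python3 - <<'E'
from h import *
env.grip(0.03); env.dwell(.1)
env.movel(pp(-0.102,0,0.1036),0.02); st("rel")
env.movel(pp(-0.102,0,0.26),0.15)
env.grip(0.085)
q0=kin.inverse_kinematics(pp(0,0,0.27),quat(np.pi+1.2)); print(q0)
env.reach(pp(0,0,0.27),quat(np.pi+1.2)); s=st("above")
for n in("scene","top"):
    c,p,d=snap(n,n+"_b"); print(n,[proj(c,pp(0.036,l,0.095)).round(1) for l in(0.015,.02,.025,.03,.035)])
E
```

```text
rel t21.4 s,l -0.1022 0.0000 z 0.1036 F [ 0.  -0.5  0.2] T [ 0.02 -0.03 -0.02] op 0.0299 gf 0 q7 -1.30
[ 0.44745613  0.76334788 -1.18793449  1.60606253  0.73251862  1.28326588
  1.90621337]
above t26.0 s,l -0.0003 0.0001 z 0.2695 F [ 0.6 -0.4 -0.3] T [ 0.   -0.   -0.01] op 0.0851 gf 0 q7 1.91
scene [array([332.1, 257.9]), array([334.3, 258.2]), array([336.5, 258.5]), array([338.8, 258.7]), array([341., 259.])]
top [array([234.7, 156. ]), array([233. , 155.8]), array([231.3, 155.7]), array([229.7, 155.5]), array([228. , 155.4])]
```

```bash
python3 - <<'E'
from h import *
env.movel(pp(0,0,KZ),0.1); st("down")
env.grip(0.034,35); env.dwell(.1); s=st("grip")
Y=R.from_quat(np.array(s["orientation"])[[1,2,3,0]]).as_matrix()[:,1]; print("along close",s["force"]@Y,Y.round(2))
E
```

```text
down t26.8 s,l 0.0000 0.0002 z 0.2189 F [-0.1 -0.4  0.9] T [0.06 0.01 0.01] op 0.0850 gf 0 q7 1.87
grip t27.4 s,l -0.0004 0.0004 z 0.2197 F [-3.6  0.2  4.9] T [-0.04  0.7  -0.07] op 0.0388 gf 35 q7 1.87
along close 3.374011402775443 [-0.93  0.36  0.  ]
```

```bash
cat >> h.py <<'E'
import json
def save(**k): json.dump(k,open("st.json","w"))
def get(): return json.load(open("st.json"))
E
python3 - <<'E'
from h import *
z=KZ+0.0008; yaw=np.pi+1.2
env.movel(pp(-0.0006,0.0002,z),0.02,rot=quat(yaw)); s=st("relax")
for i in range(3):
    if abs(s["force"][2])<1: break
    z+=s["force"][2]/6000; env.movel(pp(-0.0006,0.0002,z),0.02); s=st("relax")
for i in range(5):
    yaw-=0.15; z-=0.00036
    env.movel(pp(-0.0006,0.0002,z),0.0024,rot=quat(yaw)); s=st("%.2f"%yaw)
    if s["force"][2]>4: break
save(z=z,yaw=yaw)
E
```

```text
relax t27.6 s,l -0.0006 0.0003 z 0.2199 F [-1.2  0.1  1.6] T [ 0.06  0.22 -0.01] op 0.0392 gf 36 q7 1.87
relax t27.9 s,l -0.0006 0.0003 z 0.2200 F [-1.1  1.1  1.2] T [ 0.2   0.07 -0.02] op 0.0391 gf 36 q7 1.87
relax t28.1 s,l -0.0006 0.0002 z 0.2201 F [ 0.3  2.3 -1.2] T [ 0.24 -0.07 -0.05] op 0.0390 gf 35 q7 1.87
relax t28.4 s,l -0.0006 0.0003 z 0.2200 F [ 1.1  1.5 -0.7] T [ 0.28 -0.01  0.05] op 0.0390 gf 36 q7 1.87
4.19 t28.7 s,l -0.0006 0.0002 z 0.2197 F [-1.5  1.7  0. ] T [ 0.28  0.01 -0.08] op 0.0390 gf 36 q7 1.74
4.04 t29.0 s,l -0.0006 0.0002 z 0.2193 F [-1.   1.7 -1.7] T [ 0.27 -0.02 -0.11] op 0.0390 gf 36 q7 1.60
3.89 t29.3 s,l -0.0005 0.0002 z 0.2190 F [ 0.3  1.3 -0.4] T [ 0.24 -0.14 -0.14] op 0.0389 gf 36 q7 1.47
3.74 t29.6 s,l -0.0006 0.0002 z 0.2186 F [-0.3  1.3 -0.8] T [ 0.22 -0.06 -0.12] op 0.0387 gf 36 q7 1.34
3.59 t29.9 s,l -0.0005 0.0002 z 0.2183 F [ 0.6  1.2 -0.6] T [ 0.18 -0.05 -0.06] op 0.0391 gf 36 q7 1.20
```

```bash
python3 - <<'E'
from h import *
g=get(); z=g["z"]; yaw=g["yaw"]; hits=0
for i in range(20):
    yaw-=0.15; z-=0.00036
    env.movel(pp(-0.0006,0.0002,z),0.0024,rot=quat(yaw)); s=st("%.2f"%yaw)
    hits=hits+1 if s["force"][2]>1.5 else 0
    if hits==2 or s["force"][2]>3: break
save(z=z,yaw=yaw)
E
```

```text
3.44 t30.2 s,l -0.0005 0.0001 z 0.2179 F [ 0.6  0.8 -0.1] T [ 0.14 -0.11 -0.11] op 0.0393 gf 36 q7 1.07
3.29 t30.5 s,l -0.0006 0.0001 z 0.2175 F [ 0.2  0.5 -1.1] T [ 0.12 -0.1  -0.13] op 0.0392 gf 36 q7 0.94
3.14 t30.8 s,l -0.0005 0.0001 z 0.2172 F [ 1.  -0.  -0.2] T [ 0.04 -0.15 -0.12] op 0.0390 gf 36 q7 0.80
2.99 t31.1 s,l -0.0006 0.0001 z 0.2168 F [ 0.6  0.  -0.2] T [ 0.05 -0.12 -0.17] op 0.0393 gf 36 q7 0.67
2.84 t31.4 s,l -0.0006 0.0001 z 0.2164 F [ 0.4 -0.2 -1.2] T [ 0.01 -0.1  -0.07] op 0.0389 gf 36 q7 0.54
2.69 t31.7 s,l -0.0006 0.0001 z 0.2161 F [-0.   0.  -0.8] T [-0.1  -0.07 -0.07] op 0.0390 gf 36 q7 0.40
2.54 t32.0 s,l -0.0006 0.0001 z 0.2157 F [-0.5 -1.4 -1.3] T [-0.07 -0.06 -0.1 ] op 0.0391 gf 36 q7 0.27
2.39 t32.3 s,l -0.0006 0.0001 z 0.2153 F [ 0.4 -1.1  0.2] T [-0.21 -0.01 -0.17] op 0.0391 gf 36 q7 0.14
2.24 t32.6 s,l -0.0006 0.0001 z 0.2150 F [ 0.7 -0.9  0.1] T [-0.26 -0.   -0.12] op 0.0389 gf 36 q7 0.00
2.09 t32.9 s,l -0.0006 0.0001 z 0.2146 F [-0.6 -2.4 -0.1] T [-0.31  0.06 -0.1 ] op 0.0389 gf 36 q7 -0.13
1.94 t33.2 s,l -0.0006 0.0001 z 0.2142 F [-0.  -2.2 -0.1] T
[... 290 characters left out ...]
2132 F [-1.1 -1.7  1.9] T [-0.44  0.28 -0.17] op 0.0392 gf 36 q7 -0.66
1.34 t34.4 s,l -0.0007 0.0001 z 0.2128 F [-0.8 -2.   1.1] T [-0.47  0.31 -0.1 ] op 0.0390 gf 36 q7 -0.79
1.19 t34.7 s,l -0.0007 0.0002 z 0.2124 F [-1.3 -2.2  0.6] T [-0.48  0.34 -0.12] op 0.0390 gf 36 q7 -0.92
1.04 t35.0 s,l -0.0007 0.0002 z 0.2121 F [-2.1 -3.   1.2] T [-0.4   0.39 -0.14] op 0.0393 gf 36 q7 -1.06
0.89 t35.3 s,l -0.0008 0.0002 z 0.2117 F [-2.9 -2.4  1.4] T [-0.48  0.51 -0.13] op 0.0387 gf 36 q7 -1.19
0.74 t35.6 s,l -0.0008 0.0002 z 0.2113 F [-1.9 -2.4  0.7] T [-0.4   0.54 -0.08] op 0.0391 gf 36 q7 -1.32
0.59 t35.9 s,l -0.0008 0.0003 z 0.2110 F [-3.6 -2.4  1.4] T [-0.41  0.6  -0.1 ] op 0.0391 gf 36 q7 -1.45
```

```bash
python3 - <<'E'
from h import *
s=st(); c,p,d=snap("wrist","w7")
tc=s["tcp_pos"]
for k in (0.036,0.038,0.041,0.044): print(k,proj(c,tc-[0,0,k]).round(0), world(c,d,[np.clip(proj(c,tc-[0,0,k]),0,[559,419])]).round(4))
out=[cv2.resize(p[:,:],(560,420))]
for n,(u,v) in(("scene",(336,258)),("top",(231,156))):
    c2,p2,d2=snap(n,n+"_1"); p0=load(n+"_b")[1]
    df=cv2.absdiff(p2,p0).max(2)[v-8:v+8,u-10:u+10]; print(n); print(df if n=="scene" else df.max())
a=[cv2.resize(load(k)[1][225:285,295:355],(400,400),interpolation=cv2.INTER_CUBIC) for k in("scene_b","scene_1")]
cv2.imwrite("pics/v9.png",np.hstack(a))
E
```

```text
t35.9 s,l -0.0008 0.0003 z 0.2110 F [-3.6 -2.4  1.4] T [-0.41  0.6  -0.1 ] op 0.0391 gf 36 q7 -1.45
0.036 [280. 315.] [[0.6294 0.1338 0.1705]]
0.038 [280. 312.] [[0.6306 0.1347 0.1707]]
0.041 [280. 308.] [[0.6323 0.1359 0.1707]]
0.044 [280. 304.] [[0.6342 0.1371 0.1711]]
scene
[[64 64 62 64 40  9  1  1  1  0  3  2  2  2  3  4  8  2  6  2]
 [64 62 62 42  8  0  2  2  2  1  3  3  5  3  3  5  2  1  4  4]
 [63 63 64 12  1  2  1  1  1  1  2  5  3  2  4  2  6  3  6  4]
 [57 64 42  8  1  1  1  1  2  3  2  3  2  1  2  3  1  3  3  1]
 [21 35  7  0  1  1  1  0  0  1  2  5  5  2  3  1  5  3  5  1]
 [ 2  1  2  1  1  1  0  1  1  2  3 12  3  2  1  2  1  2  4  4]
 [ 1  1  1  2  1  1  1  1  1  2  6  4  6  1  3  6  2  2  5  1]
 [ 2  1  1  1  0  1  2  1  1  2  6  3  2  4  3  0  3  3  1  3]
 [ 1  1  1  1  1  2  2  0  2  1 20 12  2  5  1  1  3  1  4  6]
 [ 1  1  1  1  1  1  2  2  2  3  2  3  4  1  2  2  1  1  2  3]
 [ 1  2  1  1  1  2  3  2  1  1  1  2  1  5  4  2  1  3  7  4]
 [ 1  1  2  2  2  2  1  3  2  1  1  3  2 19 11  1  2  2  3  3]
 [ 1  1  1  2  2  2  0  2  1  3  1  4  1 49 23  2  2  2  4  7]
 [ 1  1  2  2  1  1  1  2  1  2  2  5  3 46 42 31 25 11  5  5]
 [ 1  2  1  2  1  2  2  1  1  2  3  1  2 24 42 58 49 26  2  3]
 [ 1  2  1  1  2  2  1  1  1  4  2  2  2  3 13 26 27 13  3  2]]
top
99
```

View pics/v9.png

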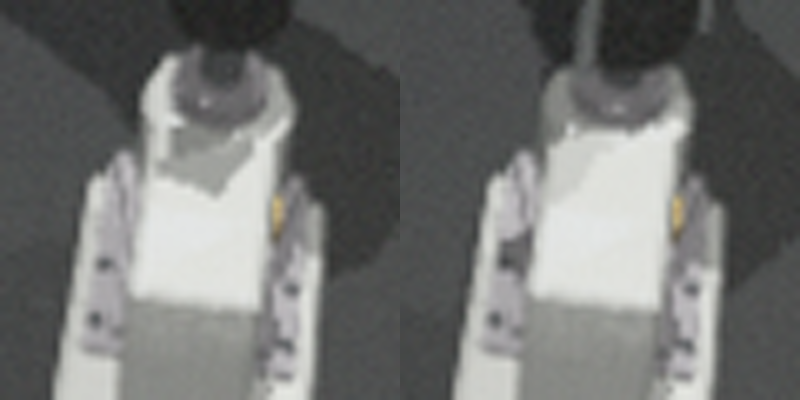

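```bash
cat >> h.py <<'E'
def yellow(p):
    q=p[246:272,328:348].astype(int); return int(((q[...,2]-q[...,0])>40).sum()), int((q[...,2]-q[...,0]).clip(0).sum())
def knobz():
    tc=env.get_state()["tcp_pos"]; c,p,d=snap("wrist","wk"); return np.median([world(c,d,[proj(c,tc-[0,0,k])])[0,2] for k in(.036,.038,.04,.042)])
E
python3 - <<'E'
from h import *
g=get(); z=g["z"]; yaw=g["yaw"]
y0=yellow(load("scene_b")[1]); print(y0,yellow(load("scene_1")[1]))
for i in range(5):
    yaw-=0.08
    env.movel(pp(-0.0006,0.0002,z),0.0024,rot=quat(yaw)); s=st("%.2f"%yaw)
    y=yellow(snap("scene","sc")[1]); print(y,"%.4f"%knobz()); save(z=z,yaw=yaw)
    if y[0]>y0[0]+4 or s["force"][2]<-3: break
E
```

```text
(4, 1362) (4, 1380)
0.51 t36.3 s,l -0.0008 0.0002 z 0.2109 F [-2.9 -1.7 -0.7] T [-0.36  0.6  -0.12] op 0.0389 gf 36 q7 -1.53
(5, 1380) 0.1704
0.43 t36.6 s,l -0.0008 0.0002 z 0.2107 F [-2.9 -1.6 -1.8] T [-0.26  0.47 -0.11] op 0.0392 gf 36 q7 -1.60
(5, 1424) 0.1704
0.35 t37.0 s,l -0.0008 0.0002 z 0.2107 F [-1.4 -0.9 -4. ] T [-0.22  0.4  -0.15] op 0.0389 gf 36 q7 -1.67
(5, 1408) 0.1705
```

```bash
python3 - <<'E'
from h import *
cx=pp(-0.0006,0.0002,0)
for fn,z in(("w2",.1777),("w7",.1706),("wk",.1705)):
    c,p,d=load(fn); res=[]
    for a in range(0,360,3):
        v=max((p[int(round(q[1])),int(round(q[0]))].min() if 0<=q[1]<420 and 0<=q[0]<560 else 0) for r in(.0135,.0145,.0155,.0165) for q in [proj(c,[cx[0]+r*np.cos(np.radians(a)),cx[1]+r*np.sin(np.radians(a)),z])])
        res.append((a,int(v)))
    print(fn,[x for x in res if x[1]>110])
c,p,d=load("wk"); cv2.imwrite("pics/v10.png",cv2.resize(p[220:400,180:380],None,fx=3,fy=3,interpolation=cv2.INTER_CUBIC))
E
```

```text
w2 [(333, 223), (336, 254), (339, 255), (342, 250), (345, 135)]
w7 [(135, 118), (138, 121), (141, 123)]
wk [(120, 125), (123, 118), (126, 124)]
```

```bash
python3 - <<'E'
from h import *
g=get()
env.grip(0.06); env.movel(pp(-0.0006,0.0002,0.28),0.15); st("up")
env.reach([0.53,0.135,0.28],quat(0)); env.dwell(.2)
c,p,d=snap("wrist","w8"); st(); y=yellow(snap("scene","sc2")[1]); print(y)
for fn in("w2","w8"):
    c,p,d=load(fn); u0=proj(c,pp(-.0006,.0002,.1777 if fn=="w2" else .170)).astype(int)
    zs=[world(c,d,[(u0[0]+i,u0[1]+j)])[0,2] for i in range(-9,10) for j in range(-9,10)]
    print(fn,np.median(zs),np.std(zs))
    res=[]; zk=np.median(zs)
    for a in range(0,360,2):
        q=proj(c,[pp(-.0006,.0002,0)[0]+.015*np.cos(np.radians(a)),pp(-.0006,.0002,0)[1]+.015*np.sin(np.radians(a)),zk]); v=p[int(round(q[1])),int(round(q[0]))].min()
        if v>120: res.append(a)
    print(res)
    # white-disc size and centre as a second height measure
    m=(p[:,:,:].min(2)>200).astype(np.uint8); n,l,stt,cen=cv2.connectedComponentsWithStats(m); k=l[u0[1],u0[0]]; print(stt[k],cen[k])
E
```

```text
up t38.0 s,l -0.0009 0.0000 z 0.2795 F [0.1 0.2 0. ] T [0.03 0.03 0.02] op 0.0596 gf 0 q7 -1.65
 t38.8 s,l -0.1016 -0.0082 z 0.2796 F [ 0.3 -0.5  0.4] T [-0.02 -0.02 -0.06] op 0.0598 gf 0 q7 -2.02
(4, 1263)
w2 0.17690094627367925 0.0007086274818337338
[332, 334, 336, 338, 340, 342, 344]
[ 255   30   48   51 1931] [278.97462455  54.71258415]
w8 0.1704636720070436 0.009490135097780902
[118, 120, 122, 124, 126, 128, 130]
[ 257   35   46   49 1778] [279.54049494  59.31271091]
```

```bash
python3 - <<'E'
from h import *
for fn in("w2","w8"):
    c,p,d=load(fn); m=(p.min(2)>200).astype(np.uint8); n,l,s,cen=cv2.connectedComponentsWithStats(m)
    k=[i for i in range(1,n) if 1500<s[i][4]<2300 and abs(cen[i][0]-279)<5][0]
    mk=cv2.erode((l==k).astype(np.uint8),np.ones((5,5)))
    ys,xs=np.nonzero(mk); zs=world(c,d,list(zip(xs,ys)))[:,2]; print(fn,"depth z",zs.mean(),np.median(zs),zs.std(),"cam depth",np.median(d[mk>0]))
    # height from the centroid, s-direction parallax
    for z in(.1777,.1705,.1690): print(z,proj(c,pp(-.0006,.0002,z)).round(2),cen[k].round(2))
E
```

```text
w2 depth z 0.17706580283608309 0.17685110465253162 0.0062834377987411065 cam depth 0.15820739
0.1777 [279.43  56.59] [278.97  54.71]
0.1705 [279.45  58.89] [278.97  54.71]
0.169 [279.45  59.35] [278.97  54.71]
w8 depth z 0.1711431458855767 0.1705024971343992 0.010713577904716744 cam depth 0.164453
0.1777 [279.95  59.11] [279.54  59.31]
0.1705 [279.98  61.33] [279.54  59.31]
0.169 [279.98  61.77] [279.54  59.31]
```

```bash
python3 - <<'E'
from h import *
yaw=0.35; z=0.2130
env.reach(pp(-0.0008,0.0002,0.27),quat(yaw)); env.movel(pp(-0.0008,0.0002,z),0.1)
env.grip(0.034,40); s=st("grip")
for i in range(4):
    if abs(s["force"][2])<1: break
    z+=s["force"][2]/7000; env.movel(pp(-0.0008,0.0002,z),0.02); s=st("relax")
y0=yellow(snap("scene","sc")[1]); print(y0,"%.4f"%knobz())
for i in range(5):
    yaw-=0.07
    env.movel(pp(-0.0008,0.0002,z),0.0024,rot=quat(yaw)); s=st("%.2f"%yaw)
    y=yellow(snap("scene","sc")[1]); print(y); save(z=z,yaw=yaw)
    if y[0]>y0[0]+4 or s["force"][2]<-3: break
    if abs(s["force"][2])>1.2: z+=s["force"][2]/7000
E
```

```text
grip t40.3 s,l -0.0003 0.0003 z 0.2140 F [-0.8  0.3  3.8] T [-0.1   0.01 -0.02] op 0.0390 gf 41 q7 -1.67
relax t40.6 s,l -0.0003 0.0004 z 0.2140 F [1.3 0.  3.2] T [-0.06 -0.19  0.02] op 0.0388 gf 41 q7 -1.67
relax t40.8 s,l -0.0004 0.0003 z 0.2141 F [2.7 0.4 1.4] T [ 0.04 -0.53  0.01] op 0.0390 gf 40 q7 -1.67
relax t41.1 s,l -0.0005 0.0002 z 0.2142 F [ 2.9  0.9 -0.4] T [ 0.03 -0.77  0.  ] op 0.0389 gf 40 q7 -1.67
(4, 1362) 0.1709
0.28 t41.4 s,l -0.0006 0.0002 z 0.2141 F [ 4.5  1.2 -1.6] T [ 0.16 -1.02 -0.12] op 0.0386 gf 40 q7 -1.73
(4, 1383)
0.21 t41.7 s,l -0.0006 0.0002 z 0.2140 F [ 5.3  0.5 -0.5] T [ 0.14 -1.09 -0.12] op 0.0386 gf 40 q7 -1.79
(5, 1363)
0.14 t42.0 s,l -0.0006 0.0002 z 0.2139 F [ 6.3  1.4 -2.2] T [ 0.17 -1.2  -0.1 ] op 0.0389 gf 41 q7 -1.85
(4, 1315)
0.07 t42.3 s,l -0.0006 0.0001 z 0.2136 F [ 5.   0.3 -1.8] T [ 0.09 -1.08 -0.09] op 0.0388 gf 41 q7 -1.91
(4, 1300)
-0.00 t42.6 s,l -0.0006 0.0001 z 0.2135 F [ 4.6  0.1 -1.1] T [ 0.1  -1.11 -0.11] op 0.0388 gf 41 q7 -1.97
(5, 1333)
```

```bash
python3 - <<'E'
from h import *
print("knobz",[round(knobz(),4) for _ in range(2)]); s=st()
c,p,d=load("wk"); tc=s["tcp_pos"]
for k in(.034,.038,.042,.046):
    u=proj(c,tc-[0,0,k]).round().astype(int); print(k,u,p[u[1],u[0]],d[u[1],u[0]],world(c,d,[u])[0].round(4))
cv2.imwrite("pics/v10.png",np.hstack([cv2.resize(load(n)[1][a:a+130,b:b+130],(400,400),interpolation=cv2.INTER_CUBIC) for n,a,b in(("w8",0,215),("wk",240,215))]))
E
```

```text
knobz [np.float64(0.1701), np.float64(0.1697)]
 t42.8 s,l -0.0006 0.0001 z 0.2136 F [5.8 0.3 0.2] T [-0.05 -1.16 -0.01] op 0.0390 gf 41 q7 -1.97
0.034 [282 318] [121 118 121] 0.1337881 [0.6253 0.1352 0.1698]
0.038 [281 312] [118 112 116] 0.13223207 [0.6287 0.1356 0.1704]
0.042 [281 307] [126 121 125] 0.13287404 [0.6303 0.1356 0.1692]
0.046 [281 301] [118 114 114] 0.13125223 [0.6337 0.1356 0.1699]
```

View pics/v10.png

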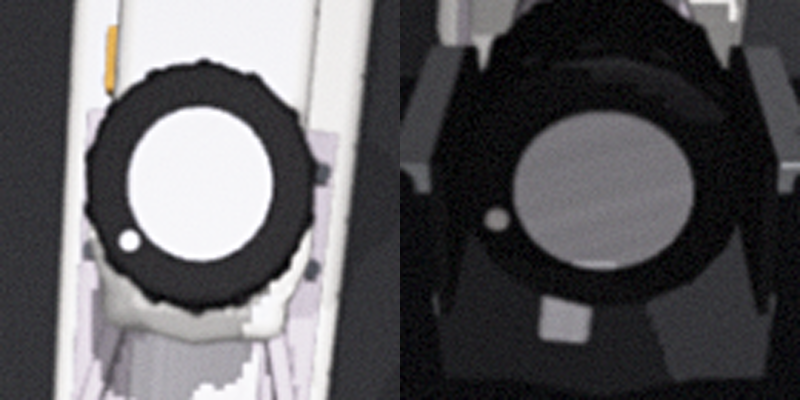

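```bash
python3 - <<'E'
from h import *
g=get(); z=g["z"]; yaw=g["yaw"]
y0=(4,0)
for i in range(9):
    yaw-=0.08
    env.movel(pp(-0.0006,0.0002,z),0.0024,rot=quat(yaw)); s=st("%.2f"%yaw)
    y=yellow(snap("scene","sc")[1]); print(y); save(z=z,yaw=yaw)
    if y[0]>y0[0]+3 or s["force"][2]<-4: break
    if abs(s["force"][2])>0.8: z+=s["force"][2]/7000
print("%.4f"%knobz())
E
```

```text
-0.08 t43.0 s,l -0.0005 0.0001 z 0.2135 F [4.6 0.8 1.5] T [-0.03 -1.03 -0.14] op 0.0389 gf 41 q7 -2.04
(5, 1377)
-0.16 t43.3 s,l -0.0006 0.0001 z 0.2135 F [ 5.  -0.8 -0.7] T [-0.04 -1.07 -0.1 ] op 0.0391 gf 41 q7 -2.11
(4, 1343)
-0.24 t43.6 s,l -0.0006 0.0000 z 0.2135 F [ 5.2 -0.1 -1.6] T [-0.06 -1.05 -0.1 ] op 0.0388 gf 41 q7 -2.18
(5, 1340)
-0.32 t43.9 s,l -0.0006 0.0000 z 0.2135 F [ 4.5 -1.2  0.7] T [-0.23 -0.96 -0.08] op 0.0386 gf 41 q7 -2.25
(29, 3272)
0.1691
```

```bash
python3 - <<'E'
from h import *
env.grip(0.065); st("rel"); env.movel(pp(-0.0006,0.0002,0.30),0.12); st("up")
env.reach([0.50,0.135,0.32],quat(0)); s=snap("scene","sf")[1]; print(yellow(s)); c,p,d=snap("wrist","wf"); st()
e=[world(c,d,[(u,v)],z=.033)[0] for u,v in [(280,200)]]
# carrier rear edge: expected at s=-0.056, z .033; bed front at s=-.052
for ss in np.arange(-.066,-.044,.001):
    q=proj(c,pp(ss,0,.033)).round().astype(int); q2=proj(c,pp(ss,.012,.033)).round().astype(int); print(round(ss,3),p[q2[1],q2[0]].tolist(),round(float(world(c,d,[q2])[0,2]),4),end="; ")
E
```

```text
rel t44.4 s,l -0.0013 0.0004 z 0.2130 F [ 0.9  1.6 -0.2] T [-0.01 -0.03  0.03] op 0.0649 gf 0 q7 -2.25
up t45.3 s,l -0.0010 0.0000 z 0.2991 F [-0.8  0.1  0.6] T [-0.    0.03 -0.01] op 0.0651 gf 0 q7 -2.24
(29, 3172)
 t46.0 s,l -0.1316 -0.0106 z 0.3197 F [-0.   0.1 -0.3] T [-0.02  0.06 -0.01] op 0.0649 gf 0 q7 -2.01
-0.066 [56, 52, 53] 0.0011; -0.065 [56, 52, 53] 0.0011; -0.064 [64, 61, 62] 0.0031; -0.063 [58, 49, 51] 0.0004; -0.062 [62, 58, 55] 0.0011; -0.061 [44, 41, 41] 0.0019; -0.06 [38, 35, 35] 0.0014; -0.059 [30, 30, 30] 0.0014; -0.058 [26, 26, 26] 0.0009; -0.057 [37, 34, 36] -0.0001; -0.056 [125, 121, 123] -0.0004; -0.055 [240, 233, 232] 0.0333; -0.054 [255, 255, 255] 0.0335; -0.053 [253, 252, 253] 0.0334; -0.052 [252, 250, 251] 0.0332; -0.051 [252, 251, 251] 0.0336; -0.05 [252, 250, 251] 0.0347; -0.049 [252, 250, 251] 0.0337; -0.048 [252, 250, 251] 0.0346; -0.047 [253, 252, 252] 0.0337; -0.046 [254, 252, 252] 0.0339; -0.045 [243, 239, 240] 0.0344; -0.044 [205, 198, 201] 0.0343;
```

Tab out, carrier flat on the bed with its rear edge at −56 mm (home), robot clear.

```bash
python3 -c "
from h import *
print(job.job_done())"
```

```text
the job is handed in; nothing more can be done
None
```

The carrier is home against the end stop, the knob was tightened until the tab snapped out and then released with the slide clamped, and the job was handed in at about 46 s. The force on the stone was not measured directly; I stopped within about 0.08 rad of the snap.

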